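Re-set the slack cam clamp on a socket-strip wiring jig

ROBOT

A 7-joint arm with a two-finger parallel gripper is mounted at the origin on the work surface. World frame = base frame: x ahead of the robot, y to its left, z up, the work surface at z = 0. Lengths are in m, angles in rad, forces in N, time in s.
With the tool pointing down it reaches from about 0.425 to 1.025 m from the base axis. Payload 9.4 kg.
Tool frame: the origin (TCP) lies at the very end of the fingers, on their centre line; the grasp point (between the pads) lies 19 mm behind it; z points along the fingers, y is the direction in which the jaws open and shut (so a half turn about z gives the same grasp; the last joint's range is limited). The gripper opens to 85 mm and grips with 20 to 120 N. Pads are 22 mm wide; open, the fingers measure 114 mm over their backs; the gripper's body (76 mm by 85 mm) begins 54 mm behind the grasp point. The pads swing forward as they close: fully open they stand 13 mm farther back than shut.
Start: joints at [-1.409, 0.599, -0.003, 1.599, 0.002, 0.943, -0.08], TCP at [0.171, 0.704, 0.231] pointing down, gripper open.
Joint ranges: [-2.57, 2.57], [-0.35, 1.97], [-1.29, 1.29], [0.11, 2.56], [-1.05, 4.19], [0.11, 1.86], [-2.63, 2.63]. Speed limits (rad/s): [2.22, 2.22, 3.01, 3.01, 3.14, 3.14, 3.14].

INTERFACE

Orientations are given as a rotation vector (axis times angle).
In Python, from bench import robot, eyes gives the robot as it stands. The module is installed in compiled form; this text tells all that it offers.
- The arm moves only by the tool carry_out, never from a script. Its arguments are lists of equal length, an entry for each row: "hand": the closure, from 0 (fully open) to 1 (shut); "delta_pos": the shift along the tool's x, y, z each as a share of 1 m, from -1 to 1, a list of three; "rotation": the turn, a rotation vector about the tool's x, y, z each as a share of 60 degrees, from -1 to 1, a list of three. In form: {"hand": [hand, ...], "delta_pos": [[dx, dy, dz], ...], "rotation": [[ax, ay, az], ...]}. A call has 1 to 20 rows; each row is the pose to reach, as a shift and turn from the pose commanded when the call began, along the tool's axes at that moment; what a row does not reach only later rows make up. A row lasts 1/12 s, in which the tool goes at most 41.7 mm and 7.16 degrees, less where a joint would pass 70% of its speed; a pose out of reach is approached as far as the arm can. A call with a number of a shift or a turn outside -1 to 1 is refused whole. A call with a gripper value outside its range is refused whole. The fingers move at their own pace and stop on an object; "grip_force" is the grip in N (left out, the last holds). Time passes only in rows, so rows that repeat a pose let the fingers close. It gives the time, the measured TCP pose, the force and the opening at its end, in the units of the state.
- robot.sense(): the state, without advancing time (a new reading comes with each control period).
- eyes.camera(name): name is "side" or "top" or "wrist"; returns (picture, depth): 384x512x3 uint8, red, green, blue; 384x512 float32, m along the optical axis (not along the pixel's ray), 0 where there is no reading.
- eyes.camera_info(name): a dict with "intrinsics" (3x3 intrinsics, pixels), "rvec" (rotation vector, rad) and "tvec" (3), from world to camera coordinates, as OpenCV has them. Camera axes: x right, y down, z forward; pixel columns grow to the right and rows downward; lengths in m; the calibration is good to about 2 mm. The wrist camera is an equidistant fisheye: a pixel r from the principal point sees the ray r / f radians off the axis. A picture is of the moment at which its call begins: read the wrist's pose just before it. camera_info takes no time and is no camera call; for the wrist camera it gives the pose at the moment of the call.
- robot.finish_job(): hands the job in, once; it reports no verdict.
Trained networks look in the newest picture that a camera, given by its name, has taken for a name from the list of things; names that differ only in an ending like _2 or _b are one class to them, and where a whole thing is asked for, a point or a joint stands for the part that bears it (a point fixed in the world has none). Each returns a list of dicts, best first, with "conf" (0 to 1); they miss things now and then, are a little off and sometimes report something else, mostly with a low value. They report only what shows in the picture. A call takes as long as a camera call.
- eyes.recognise(camera, label): "rect" ([left, top, right, bottom] in pixels, round what is visible of it).
- eyes.outline_of(camera, label): "pixels" (384x512 bool, what is visible of it) and "rect" ([left, top, right, bottom] in pixels, round what is visible of it).
- eyes.landmark_of(camera, label): "location" ([row, column] in pixels: a listed point, or the origin of a listed thing).
The state is a dict: "time_s": time; "q": joint angles; "qvel": joint speeds; "joint_torque": joint torques, N m; "tool_pos": TCP position; "ee_rot": TCP orientation; "contact_force": force on the tool from outside, world axes, zero at the start; "wrist_torque": the same for the moment, N m; "opening": finger opening in m.
Only numpy, scipy, OpenCV 4.12 (cv2) and the standard library are available. Lean on these libraries where they do the work, as an engineer would, in place of code of your own. Each camera call takes 0.05 s, during which the arm holds its last target.

TASK

The cam clamp on the wiring jig is shut, but its rubber foot hangs clear of the white socket strip, so the strip is loose. Flip the clamp's lever fully up, screw the black hand knob down (clockwise) until the foot just touches the strip, then flip the lever fully down again so that the strip is held firmly but not crushed. Leave the strip in its nest and do not disturb the tools and other things lying about.

Things in the scene. Friction and masses are not known exactly. Their poses are not given: they have to be found in the camera images.
- jig: Wiring jig screwed to the bench: plywood base 220 (x) by 253 (y -135 to +118) by 18 mm with a cam strap clamp along its y: foot at y=+65, stud and knob at 0, lever pivot at y=-95 mm, shut lever pointing to -y past the base. Strap 33 mm wide, top 84 mm above the bench. The strip lies along x in a nest of low rails at y=+65 (play 2 mm in y, 8 in x). Origin on the bench under the stud; z up.
- clamp_lever (a joint): Cam lever angle (rad): 0 shut, handle nearly level (rising 4 deg) towards the jig's -y; 1.35 fully open, nearly upright, leaning 9 deg away from the knob. Turns about the jig's x through lever_pivot and stays where left (3 to 6 N at the grip move it). Fully up: above 1.2; fully down: below 0.1. Shutting it lowers the foot 3.5 mm, evenly over the swing.
- lever_pivot (a point): Pivot of the lever, centre of the pin: 78 mm above the bench with the lever shut, sinking evenly to 73 mm as it is opened.
- lever_grip (a point): Centre of the black lever handle, 88 mm from the pivot. Handle 20 mm wide (along the jig's x), 13 mm thick, from 43 to 129 mm from the pivot; about 84 mm above the bench when shut, 165 mm when open. Only flat things lie near it.
- clamp_knob (a joint): Rotation of the hand knob (rad), growing clockwise seen from above (tightening); range 0 to 7. Starts between 0.8 and 2.0. One radian lowers the knob by 0.95 mm and the foot by 1.6 mm. Turns with about 0.1 N m of friction and stays where it is left.
- knob_grip (a point): Centre of the knob's lobed black head, on the vertical stud axis, about 112 mm above the bench (it goes down as it is tightened). Head 45 mm across, 24 mm tall, with a 26 mm steel boss under it; the 12 mm stud sticks out of its top, up to 140 mm above the bench.
- foot_tip (a point): Lowest point of the clamp's domed rubber foot (24 mm across), which is on a spring plunger in the strap's nose: 5 N per mm of compression, 7 mm of travel.
- strip_top (a point): Centre of the top face of the white socket strip (180 x 62 x 38 mm, 0.28 kg, loose in the nest): x along its length, z up. The foot comes down on the blank middle of this face. With lever up, foot_tip's height minus strip_top's is the gap to be closed with the knob (about 4 to 6 mm at the start).
- coaster_a: Plywood coaster 95 x 95 x 4 mm lying on the bench under the lever handle, bystander. Origin under its centre.
- coaster_b: Plywood coaster 95 x 95 x 4 mm lying on the bench beyond the strip, bystander. Origin under its centre.
- screwdriver: Screwdriver 190 mm long, 26 mm thick, on the bench beside the jig, bystander. Origin under its middle.
- cutters: Side cutters 165 mm long, 16 mm high, on the bench beside the jig, bystander. Origin on the bench, 60 mm behind the tip of the jaws.
- plug: White mains plug lying on the jig's base, 50 x 50 x 20 mm with three brass pins up to 39 mm, bystander. Origin under its centre.
- tape: Roll of black tape, 72 mm across, 20 mm high, on the bench near the lever, bystander. Origin under its centre.
- multimeter: Multimeter 150 x 75 x 45 mm on the bench, bystander. Origin under its centre.

How it is judged:
On the way, in this order (a step that is already met when the one before it is completed fails the run):
1. the lever is flipped fully up (value of joint clamp_lever above 1.2 rad), for 0.2 s.
2. with the lever still up, the knob has brought the foot down to the strip (touching, or within 1.5 mm) (value of joint clamp_lever above 1.2 rad and z of foot_tip in the frame of strip_top below 0.0015 m), for 0.2 s.
3. the lever is flipped fully down (value of joint clamp_lever below 0.1 rad), for 0.2 s.
At the end, for the whole second after the job is handed in: The lever is fully down (below 0.1 rad), the foot presses on the strip with 6 to 25 N (just touching with the lever up gives about 14 N), and the strip lies flat and at rest in its nest (value of joint clamp_lever below 0.1 rad and contact force between clamp_foot and strip between 6 and 25 N and z of strip_top in the frame of jig between 0.053 and 0.0585 m and angle between strip_top's own z axis and vertical below 0.05 rad and linear speed of strip below 0.02 m/s).
It fails at once if the strip is pushed out of its place in the nest (more than 20 mm) (distance of strip_top from where it was at the start of the episode above 0.02 m).
It fails at once if a bystander is shifted by more than 25 mm (distance of any of coaster_a, coaster_b, screwdriver, cutters, plug, tape, multimeter from where it was at the start of the episode above 0.025 m).
It also fails if it takes over 72 s, if anything falls off the work surface, if the arm or the gripper's body presses on something with over 40 N, if the wrist force passes 120 N, or if a joint passes its speed limit or range.

## Working session

There is one attempt and no reset: what is moved stays moved. The work goes in short steps, Python scripts to look and compute and a tool call to move; the robot and the scene stay as the last step left them, time stands still between calls to the robot, and variables do not carry over. Pictures are saved under pics/ and viewed, and the job is handed in when it is done.

Besides the shell and the picture viewer there is one more tool, called after ">>>" as name(argument=value, ...) on one line, values as JSON. carry_out: Moves the arm, as the interface text tells. Its arguments: {"type":"object","properties":{"hand":{"type":"array","items":{"type":"number"}},"delta_pos":{"type":"array","items":{"type":"array","items":{"type":"number","minimum":-1,"maximum":1}}},"rotation":{"type":"array","items":{"type":"array","items":{"type":"number","minimum":-1,"maximum":1}}},"grip_force":{"type":"number"}},"required":["hand","delta_pos","rotation"]}

```bash
ls; mkdir -p pics; cat > h.py <<'E'
import numpy as np,cv2
from bench import robot,eyes
from scipy.spatial.transform import Rotation as R
def ray(cam,rc,z=None,d=None):
    i=eyes.camera_info(cam);K=np.array(i["intrinsics"]);Rm=R.from_rotvec(np.ravel(i["rvec"])).as_matrix();t=np.ravel(i["tvec"])
    v=np.array([(rc[1]-K[0,2])/K[0,0],(rc[0]-K[1,2])/K[1,1],1.])
    c=-Rm.T@t; w=Rm.T@v
    if d is not None: return c+w*d
    return c+w*(z-c[2])/w[2]
def cloud(cam,depth):
    i=eyes.camera_info(cam);K=np.array(i["intrinsics"]);Rm=R.from_rotvec(np.ravel(i["rvec"])).as_matrix();t=np.ravel(i["tvec"])
    r,c=np.indices(depth.shape)
    P=np.stack([(c-K[0,2])/K[0,0]*depth,(r-K[1,2])/K[1,1]*depth,depth],-1)
    return (P-t)@Rm
def save(n,p): cv2.imwrite("pics/"+n,p[...,::-1])
E
python3 - <<'E'
from h import *
s=robot.sense();print({k:np.round(v,3) for k,v in s.items()})
for c in["side","top"]:
    p,d=eyes.camera(c);save(c+"0.png",p);np.save(c+"0.npy",d)
    for l in["jig","lever_pivot","lever_grip","knob_grip","foot_tip","strip_top","tape","multimeter","plug"]:
        for o in eyes.landmark_of(c,l)[:2]:
            rc=np.array(o["location"]);dd=d[int(rc[0]),int(rc[1])]
            print(c,l,round(o["conf"],2),rc.round(1),ray(c,rc,d=dd).round(3))
E
```

```text
pics
{'time_s': np.float64(0.0), 'q': array([-1.409,  0.6  , -0.003,  1.6  ,  0.002,  0.943, -0.08 ]), 'qvel': array([ 0.001, -0.   , -0.   , -0.001, -0.001, -0.   , -0.001]), 'joint_torque': array([ 0.0000e+00, -7.7646e+01,  1.5650e+00, -2.5801e+01,  1.2000e-02,
        9.0000e-03, -0.0000e+00]), 'tool_pos': array([0.171, 0.704, 0.23 ]), 'ee_rot': array([-3.740e-01, -3.119e+00,  2.000e-03]), 'contact_force': array([-0.549,  0.964,  1.101]), 'wrist_torque': array([ 0.015, -0.025, -0.048]), 'opening': np.float64(0.086)}
side jig 0.87 [220.6 213.9] [0.544 0.171 0.078]
side jig 0.61 [214.2 147. ] [0.721 0.164 0.014]
side lever_pivot 0.55 [166.4 221.5] [0.607 0.025 0.087]
side lever_grip 0.73 [139.4 231.5] [ 0.627 -0.063  0.098]
side lever_grip 0.67 [170.1 223. ] [0.598 0.033 0.085]
side knob_grip 0.69 [185.9 214.5] [0.568 0.122 0.12 ]
side foot_tip 0.52 [232.8 285.7] [ 0.43   0.072 -0.001]
side foot_tip 0.5 [229.1 206.3] [0.545 0.198 0.081]
side strip_top 0.91 [230.4 208.7] [0.54  0.198 0.079]
side strip_top 0.74 [167.1 220.1] [0.608 0.029 0.087]
side tape 0.65 [175.2 276.2] [ 0.522 -0.097 -0.   ]
side multimeter 0.9 [314.5 275. ] [0.368 0.281 0.035]
side plug 0.9 [196.8 187.7] [0.655 0.098 0.036]
top jig 0.73 [174.4 234.9] [0.557 0.104 0.118]
top lever_pivot 0.62 [161.5 273.9] [0.596 0.025 0.081]
top lever_grip 0.88 [142.2 314.7] [ 0.632 -0.057  0.102]
top knob_grip 0.19 [138.5 316.9] [ 0.642 -0.062  0.098]
top strip_top 0.84 [182.5 203.8] [0.547 0.169 0.084]
top tape 0.72 [204.9 323.7] [ 0.52  -0.091 -0.001]
top multimeter 0.75 [270.3 161.6] [0.368 0.254 0.046]
top plug 0.93 [135.6 248.7] [0.667 0.08  0.036]
```

View pics/side0.png

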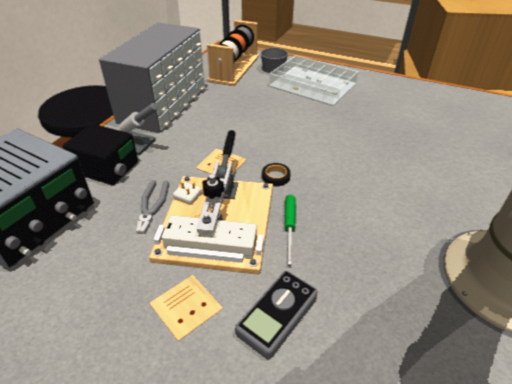

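View pics/top0.png

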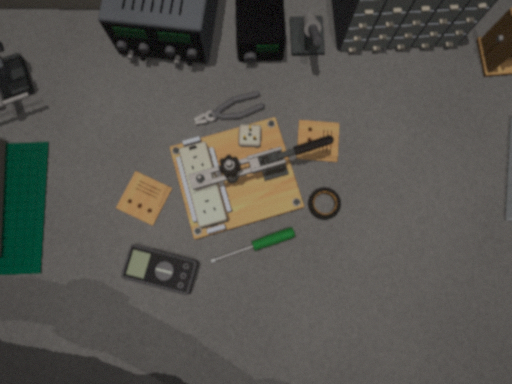

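```bash
python3 - <<'E'
from h import *
p=cv2.imread("pics/top0.png")[...,::-1];d=np.load("top0.npy")
C=cloud("top",d)
reg=np.zeros(d.shape,bool);reg[105:245,160:345]=1
z=C[...,2]
m=reg&(z>.012)&(z<.024)
cl,lab,st,ce=cv2.connectedComponentsWithStats((reg&(z>.012)).astype(np.uint8))
k=1+np.argmax(st[1:,4]);mm=lab==k
pts=C[mm&(z<.15)][:,:2]
# base rect: only z .012-.024
bp=C[m&mm][:,:2].astype(np.float32)
print("base",cv2.minAreaRect(bp*1000), np.median(z[m&mm]))
# strip band
sm=mm&(z>.05)&(z<.062); print("strip",cv2.minAreaRect((C[sm][:,:2]*1000).astype(np.float32)),np.median(z[sm]))
for lo,hi in[(.08,.095),(.095,.113),(.113,.15)]:
    q=mm&(z>lo)&(z<hi);print(lo,q.sum(),C[q].mean(0).round(4) if q.any() else '')
dark=(p.sum(-1)<110)&mm&(z>.06)
cl,lab,st,ce=cv2.connectedComponentsWithStats(dark.astype(np.uint8))
for i in range(1,cl):
    if st[i,4]>25:
        P=C[lab==i];print("dark",st[i],P.mean(0).round(4),P.min(0).round(3),P.max(0).round(3),cv2.minAreaRect((P[:,:2]*1000).astype(np.float32)))
print(np.round(z[mm].max(),3))
big=cv2.resize(p[100:250,150:350],(800,600),interpolation=cv2.INTER_CUBIC);save("topz.png",big)
E
```

```text
base ((579.825439453125, 108.2440185546875), (220.69366455078125, 253.26419067382812), 17.60413932800293) 0.01813548790940888
strip ((577.8579711914062, 108.91748046875), (181.4408721923828, 214.11676025390625), 19.516698837280273) 0.05594394730784382
0.08 1173 [0.5891 0.0746 0.0851]
0.095 320 [ 0.6215 -0.0312  0.0999]
0.113 342 [0.5751 0.1158 0.1242]
dark [295 137  37  16 149] [ 0.6267 -0.0539  0.1091] [ 0.366 -0.09   0.09 ] [0.645 0.061 0.912] ((517.4408569335938, 8.967849731445312), (54.488548278808594, 315.68060302734375), 61.14845657348633)
dark [227 167  13  10  31] [0.562  0.1076 0.1182] [0.556 0.096 0.108] [0.572 0.12  0.125] ((561.9564208984375, 107.21546173095703), (8.119138717651367, 27.70182228088379), 40.33723831176758)
0.912
```

View pics/topz.png

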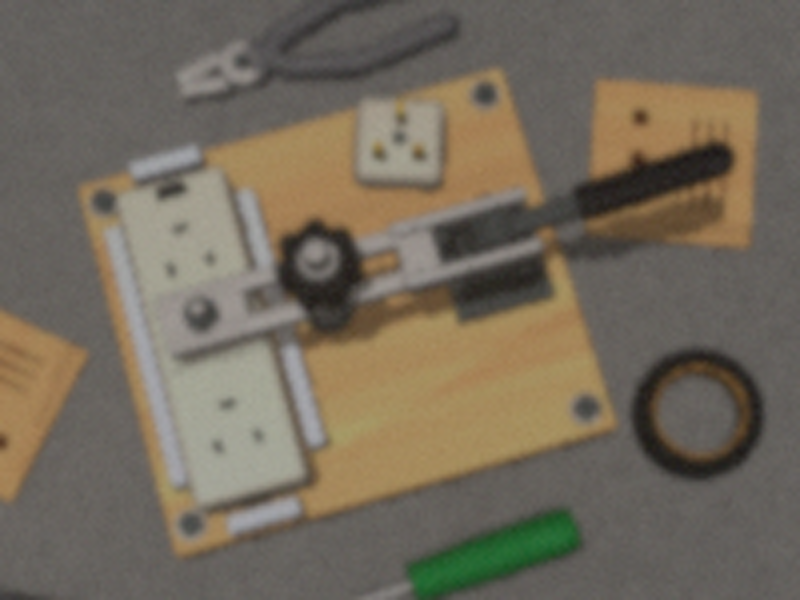

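```bash
cat >> h.py <<'E'
J=np.array([.577,.116,0]);YAW=np.deg2rad(17.6)
def jig(x,y,z): return J+R.from_rotvec([0,0,YAW]).apply([x,y,z])
def down(phi): # tool down with tool y at azimuth phi
    y=np.array([np.cos(phi),np.sin(phi),0]);zz=np.array([0,0,-1.]);x=np.cross(y,zz);return R.from_matrix(np.c_[x,y,zz])
def rel(pos,rot,s0=None):
    s=s0 or robot.sense();r0=R.from_rotvec(s["ee_rot"])
    return r0.inv().apply(np.array(pos)-s["tool_pos"]).round(4),((r0.inv()*rot).as_rotvec()/np.deg2rad(60)).round(4)
E
python3 - <<'E'
from h import *
print(rel([.634,-.065,.16],down(YAW)),rel([.60,0,.2],down(YAW)))
E
```

```text
(array([-0.6313, -0.6382,  0.0713]), array([-0.000e+00,  1.000e-04,  9.787e-01])) (array([-0.5829, -0.5831,  0.0313]), array([-0.000e+00,  1.000e-04,  9.787e-01]))
```

>>> carry_out(hand=[0,0,0,0,0,0,0,0,0,0,0,0,0,0,0,0,0,0,0,0], delta_pos=[[-0.631,-0.638,0.0],[-0.631,-0.638,0.0],[-0.631,-0.638,0.0],[-0.631,-0.638,0.0],[-0.631,-0.638,0.0],[-0.631,-0.638,0.0],[-0.631,-0.638,0.0],[-0.631,-0.638,0.0],[-0.631,-0.638,0.0],[-0.631,-0.638,0.0],[-0.631,-0.638,0.0],[-0.631,-0.638,0.0],[-0.631,-0.638,0.0],[-0.631,-0.638,0.0],[-0.631,-0.638,0.0],[-0.631,-0.638,0.0],[-0.631,-0.638,0.0],[-0.631,-0.638,0.0],[-0.631,-0.638,0.0],[-0.631,-0.638,0.0]], rotation=[[0,0,0.979],[0,0,0.979],[0,0,0.979],[0,0,0.979],[0,0,0.979],[0,0,0.979],[0,0,0.979],[0,0,0.979],[0,0,0.979],[0,0,0.979],[0,0,0.979],[0,0,0.979],[0,0,0.979],[0,0,0.979],[0,0,0.979],[0,0,0.979],[0,0,0.979],[0,0,0.979],[0,0,0.979],[0,0,0.979]], grip_force=25)

```text
time_s: 2.67
tool_pos: [0.6016, -0.0117, 0.2315]
ee_rot: [1.856, 2.535, 0.001]
contact_force: [1.7, 0.5, -0.0]
opening: 0.0857
```

```bash
python3 - <<'E'
from h import *
s=robot.sense();print(s["q"].round(3),s["time_s"],s["tool_pos"],s["contact_force"])
print(rel([.634,-.065,.15],down(YAW)))
E
```

```text
[-0.295  0.465  0.319  1.905 -0.197  0.802  0.437] 2.6667 [ 0.60159278 -0.01173271  0.23152144] [ 1.68696417  0.542949   -0.02459439]
(array([-0.0606,  0.0147,  0.0815]), array([ 0.0005, -0.0001, -0.0002]))
```

>>> carry_out(hand=[0,0,0,0,0,0], delta_pos=[[-0.06,0.015,0.08],[-0.06,0.015,0.08],[-0.06,0.015,0.08],[-0.06,0.015,0.08],[-0.06,0.015,0.08],[-0.06,0.015,0.08]], rotation=[[0,0,0],[0,0,0],[0,0,0],[0,0,0],[0,0,0],[0,0,0]])

```text
time_s: 3.17
tool_pos: [0.6332, -0.061, 0.1524]
ee_rot: [1.854, 2.536, 0.002]
contact_force: [0.0, -0.1, 0.4]
opening: 0.0854
```

```bash
python3 - <<'E'
from h import *
s=robot.sense();print(s["q"].round(3),s["time_s"],s["tool_pos"],s["contact_force"])
print(rel([.634,-.065,.066],down(YAW)))
p,d=eyes.camera("wrist");save("w1.png",p)
p,d=eyes.camera("side");save("s1.png",p[100:250,130:330].repeat(4,0).repeat(4,1))
E
```

```text
[-0.173  0.598  0.274  1.893 -0.246  0.682  0.556] 3.1667 [ 0.63323783 -0.06099365  0.15241397] [ 0.03098605 -0.14377273  0.37005114]
(array([-0.0041, -0.0006,  0.0864]), array([ 0.0009, -0.0005,  0.0009]))
```

View pics/w1.png

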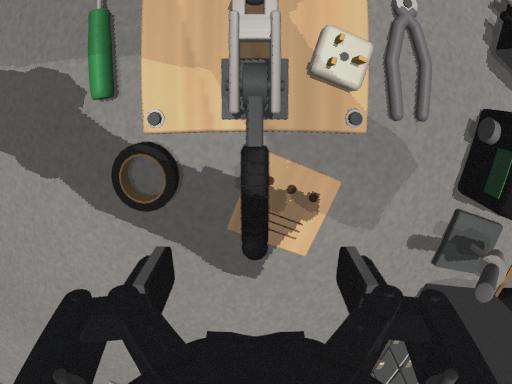

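View pics/s1.png

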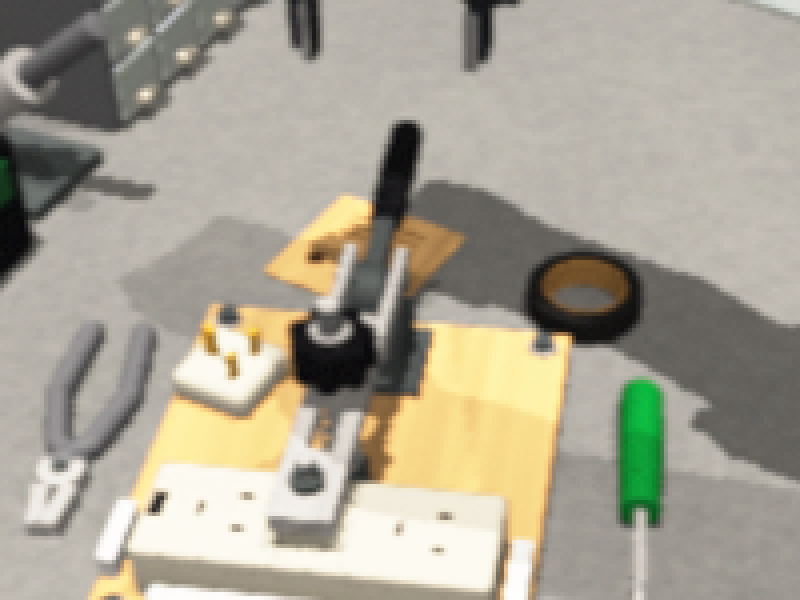

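>>> carry_out(hand=[0,0,0,0,1,1,1,1,1,1,1,1,1,1], delta_pos=[[-0.004,0,0.03],[-0.004,0,0.06],[-0.004,0,0.086],[-0.004,0,0.086],[-0.004,0,0.086],[-0.004,0,0.086],[-0.004,0,0.086],[-0.004,0,0.086],[-0.004,0,0.086],[-0.004,0,0.086],[-0.004,0,0.086],[-0.004,0,0.086],[-0.004,0,0.086],[-0.004,0,0.086]], rotation=[[0,0,0],[0,0,0],[0,0,0],[0,0,0],[0,0,0],[0,0,0],[0,0,0],[0,0,0],[0,0,0],[0,0,0],[0,0,0],[0,0,0],[0,0,0],[0,0,0]], grip_force=30)

```text
time_s: 4.43
tool_pos: [0.6347, -0.0665, 0.0656]
ee_rot: [1.856, 2.534, 0.001]
contact_force: [-0.3, -0.3, 5.6]
opening: 0.0197
```

```bash
python3 - <<'E'
from h import *
s=robot.sense();print(s["q"].round(3),s["time_s"],s["tool_pos"],s["contact_force"],s["opening"])
p,d=eyes.camera("wrist");save("w2.png",p)
t0=s["tool_pos"]
# arc
for th in np.linspace(0,1.36,15):
    L=.095;a=np.deg2rad(4)+th
    pz=.078-.005*th/1.35
    g=jig(0,-.095-L*np.cos(a),pz+L*np.sin(a))-[0,0,.019]
    g0=jig(0,-.095-L*np.cos(np.deg2rad(4)),.078+L*np.sin(np.deg2rad(4)))-[0,0,.019]
    r0=R.from_rotvec(s["ee_rot"])
    print(round(th,2),g.round(4),r0.inv().apply(g-g0).round(4))
E
```

```text
[-0.126  0.715  0.219  1.935 -0.29   0.521  0.6  ] 4.4333 [ 0.63469678 -0.06651264  0.06559976] [-0.25927583 -0.29355117  5.5669516 ] 0.019722687729245517
0.0 [ 0.6344 -0.0649  0.0656] [0. 0. 0.]
0.1 [ 0.6341 -0.0638  0.0744] [ 0.0011  0.     -0.0088]
0.19 [ 0.6335 -0.062   0.0831] [ 0.0031  0.     -0.0175]
0.29 [ 0.6326 -0.0593  0.0915] [ 0.0059  0.     -0.0259]
0.39 [ 0.6315 -0.0558  0.0996] [ 0.0096  0.     -0.034 ]
0.49 [ 0.6301 -0.0515  0.1073] [ 0.014   0.     -0.0417]
0.58 [ 0.6285 -0.0465  0.1145] [ 0.0193  0.     -0.0489]
0.68 [ 0.6267 -0.0408  0.1212] [ 0.0252  0.     -0.0556]
0.78 [ 0.6247 -0.0345  0.1273] [ 0.0318  0.     -0.0617]
0.87 [ 0.6226 -0.0277  0.1327] [ 0.039   0.     -0.0671]
0.97 [ 0.6202 -0.0203  0.1374] [ 0.0468  0.     -0.0718]
1.07 [ 0.6178 -0.0125  0.1413] [ 0.0549  0.     -0.0757]
1.17 [ 0.6152 -0.0043  0.1444] [ 0.0635  0.     -0.0788]
1.26 [0.6125 0.0041 0.1466] [ 0.0723  0.     -0.081 ]
1.36 [0.6098 0.0127 0.148 ] [ 0.0814  0.     -0.0824]
```

View pics/w2.png

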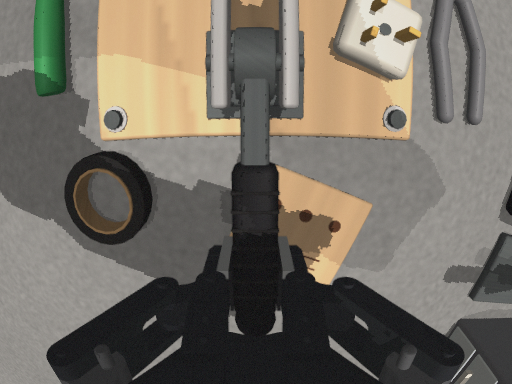

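>>> carry_out(hand=[1,1,1,1,1,1,1,1,1,1], delta_pos=[[0.0005,0,-0.0045],[0.0011,0,-0.0088],[0.002,0,-0.013],[0.0031,0,-0.0175],[0.0059,0,-0.0259],[0.0096,0,-0.034],[0.014,0,-0.0417],[0.0193,0,-0.0489],[0.0252,0,-0.0556],[0.0252,0,-0.0556]], rotation=[[0,0,0],[0,0,0],[0,0,0],[0,0,0],[0,0,0],[0,0,0],[0,0,0],[0,0,0],[0,0,0],[0,0,0]])

```text
time_s: 5.32
tool_pos: [0.6264, -0.0407, 0.1222]
ee_rot: [-1.854, -2.536, -0.001]
contact_force: [0.7, 2.9, -1.1]
opening: 0.0198
```

```bash
python3 - <<'E'
from h import *
s=robot.sense();print(s["tool_pos"],s["contact_force"],s["opening"])
p,d=eyes.camera("side");save("s2.png",p[80:230,130:330].repeat(4,0).repeat(4,1))
E
```

```text
[ 0.62643663 -0.04070461  0.12221245] [ 0.72813673  2.92146976 -1.13968261] 0.01977517789983692
```

View pics/s2.png

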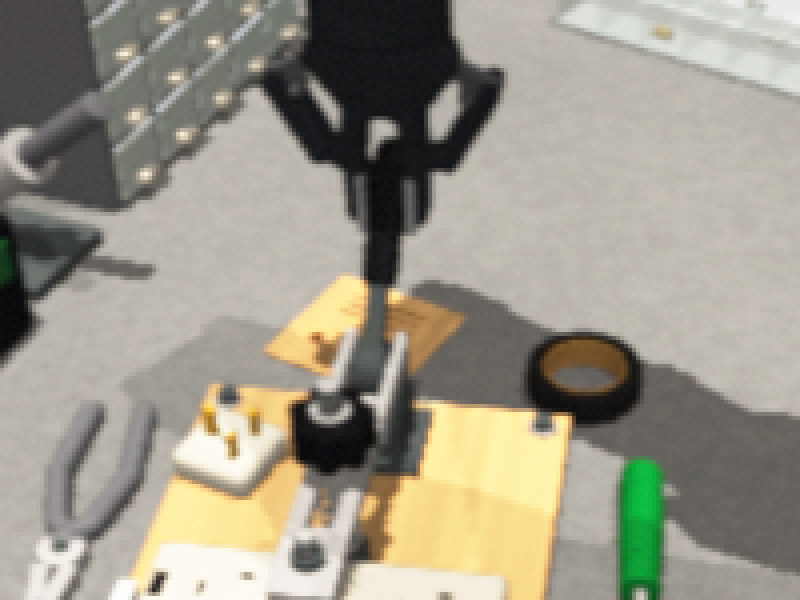

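>>> carry_out(hand=[1,1,1,1,1,1,1,1,1], delta_pos=[[0.0066,0,-0.0061],[0.0138,0,-0.0115],[0.0216,0,-0.0162],[0.0297,0,-0.0201],[0.0383,0,-0.0232],[0.0471,0,-0.0254],[0.0545,0,-0.0266],[0.0545,0,-0.0266],[0.0545,0,-0.0266]], rotation=[[0,0,0],[0,0,0],[0,0,0],[0,0,0],[0,0,0],[0,0,0],[0,0,0],[0,0,0],[0,0,0]])

```text
time_s: 6.12
tool_pos: [0.6108, 0.0086, 0.1484]
ee_rot: [1.856, 2.533, 0.0]
contact_force: [0.8, -1.6, 4.8]
opening: 0.0197
```

```bash
python3 - <<'E'
from h import *
s=robot.sense();print(s["tool_pos"],s["contact_force"],s["opening"])
g=s["tool_pos"]+[0,0,.019]-J; gy=R.from_rotvec([0,0,-YAW]).apply(g);print(gy, np.pi-np.arctan2(gy[2]-.073,gy[1]+.095)-.07)
p,d=eyes.camera("side");save("s3.png",p[80:230,130:330].repeat(4,0).repeat(4,1))
E
```

```text
[0.6107863  0.00864546 0.14843495] [ 0.80096449 -1.59537521  4.75741107] 0.01966341354847376
[-0.000256   -0.11254531  0.16743495] 1.3170983747878953
```

View pics/s3.png

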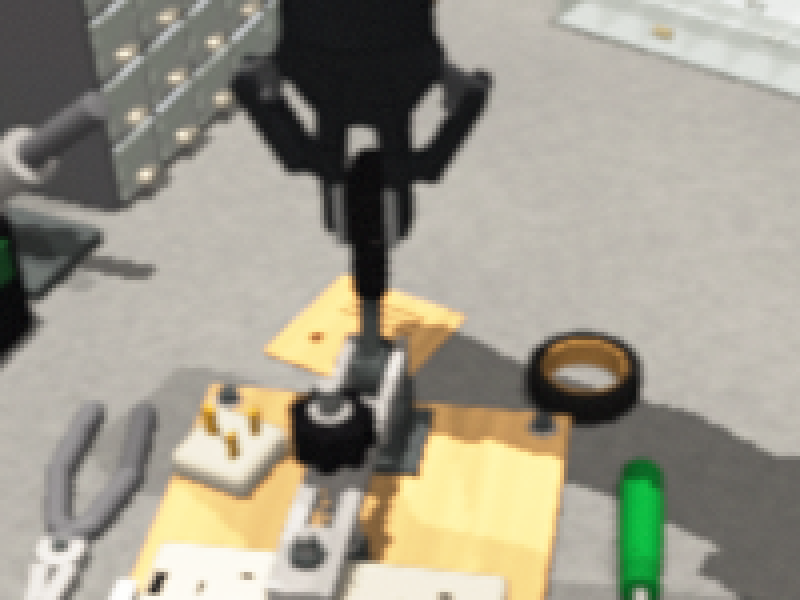

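>>> carry_out(hand=[1,1,0,0,0,0,0,0,0,0,0,0], delta_pos=[[0.002,0,0],[0.002,0,0],[0.002,0,0],[0.002,0,0],[0.002,0,0],[0.002,0,0],[0.002,0,0],[0.002,0,-0.03],[0.002,0,-0.06],[0.002,0,-0.1],[0.002,0,-0.1],[0.002,0,-0.1]], rotation=[[0,0,0],[0,0,0],[0,0,0],[0,0,0],[0,0,0],[0,0,0],[0,0,0],[0,0,0],[0,0,0],[0,0,0],[0,0,0],[0,0,0]])

```text
time_s: 7.17
tool_pos: [0.6107, 0.0117, 0.2497]
ee_rot: [1.854, 2.533, 0.005]
contact_force: [-0.1, 0.2, -1.0]
opening: 0.0857
```

```bash
python3 - <<'E'
from h import *
s=robot.sense();print(s["q"].round(3),s["tool_pos"],s["contact_force"],s["opening"])
p,d=eyes.camera("side");save("s4.png",p[80:260,110:350].repeat(3,0).repeat(3,1));np.save("s4.npy",d)
C=cloud("side",d)
for l in["knob_grip","foot_tip","strip_top","lever_grip"]:
    for o in eyes.landmark_of("side",l)[:3]:
        rc=np.array(o["location"]);print(l,round(o["conf"],2),rc.round(1),C[int(rc[0]),int(rc[1])].round(3))
p,d=eyes.camera("wrist");save("w4.png",p)
for k in(90,75,60,45,30,0,-60): print(k,rel([*J[:2],.26],down(YAW+np.deg2rad(k))))
E
```

```text
[-0.35   0.456  0.346  1.87  -0.202  0.845  0.404] [0.6107254  0.01165691 0.24971709] [-0.08087395  0.21877642 -1.00893703] 0.08565012399586576
knob_grip 0.82 [186.9 212.8] [0.571 0.125 0.121]
foot_tip 0.67 [233.5 287.2] [ 0.428  0.07  -0.003]
foot_tip 0.55 [227.8 205.7] [0.548 0.197 0.084]
foot_tip 0.54 [163.5 218.7] [0.624 0.01  0.08 ]
strip_top 0.97 [229.3 207. ] [0.545 0.196 0.08 ]
strip_top 0.52 [185.2 214.7] [0.568 0.122 0.122]
lever_grip 0.93 [134.2 225.2] [0.601 0.012 0.166]
lever_grip 0.16 [233.4 286.2] [0.429 0.074 0.001]
90 (array([ 0.1092,  0.0009, -0.0137]), array([-1.3000e-03, -1.8000e-03, -1.5003e+00]))
75 (array([ 0.1092,  0.0009, -0.0137]), array([-0.0015, -0.0016, -1.2503]))
60 (array([ 0.1092,  0.0009, -0.0137]), array([-0.0017, -0.0013, -1.0003]))
45 (array([ 0.1092,  0.0009, -0.0137]), array([-0.0018, -0.0011, -0.7503]))
30 (array([ 0.1092,  0.0009, -0.0137]), array([-0.0019, -0.0008, -0.5003]))
0 (array([ 0.1092,  0.0009, -0.0137]), array([-0.002 , -0.0003, -0.0003]))
-60 (array([ 0.1092,  0.0009, -0.0137]), array([-2.000e-03,  8.000e-04,  9.997e-01]))
```

View pics/s4.png

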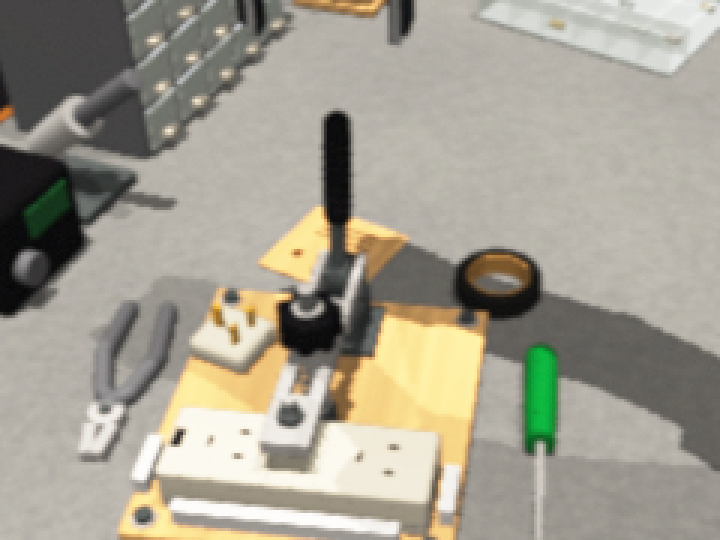

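View pics/w4.png

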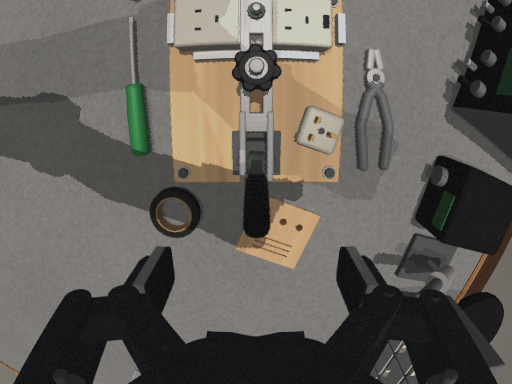

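```bash
python3 - <<'E'
from h import *
i=eyes.camera_info("wrist");Rm=R.from_rotvec(np.ravel(i["rvec"]));c=-Rm.inv().apply(np.ravel(i["tvec"]))
s=robot.sense();r=R.from_rotvec(s["ee_rot"]);print("cam in tool",r.inv().apply(c-s["tool_pos"]))
p,d=eyes.camera("side")
o=eyes.outline_of("side","clamp_knob")
C=cloud("side",d)
for q in o[:2]:
    m=q["pixels"];P=C[m];P=P[(P[:,2]>.08)&(P[:,2]<.16)]
    print(q["conf"],m.sum(),P.mean(0).round(4),np.percentile(P,[2,98],axis=0).round(4))
p,d=eyes.camera("top")
o=eyes.outline_of("top","clamp_knob")
C=cloud("top",d)
for q in o[:2]:
    m=q["pixels"];P=C[m];P=P[(P[:,2]>.08)&(P[:,2]<.16)]
    print(q["conf"],m.sum(),q["rect"])
    if len(P): print(P.mean(0).round(4),np.percentile(P,[2,98],axis=0).round(4))
E
```

```text
cam in tool [ 0.07974633 -0.0016627  -0.14263234]
0.91 357 [0.5699 0.1245 0.1143] [[0.5556 0.101  0.0877]
 [0.5919 0.1383 0.1241]]
```

>>> carry_out(hand=[0,0,0,0,0,0,0,0,0,0,0,0], delta_pos=[[0.109,0.001,0.0],[0.109,0.001,0.0],[0.109,0.001,0.0],[0.109,0.001,0.0],[0.109,0.001,0.0],[0.109,0.001,0.0],[0.109,0.001,0.0],[0.109,0.001,0.0],[0.109,0.001,0.0],[0.109,0.001,0.0],[0.109,0.001,0.0],[0.109,0.001,0.0]], rotation=[[0,0,-1],[0,0,-1],[0,0,-1],[0,0,-1],[0,0,-1],[0,0,-1],[0,0,-1],[0,0,-1],[0,0,-1],[0,0,-1],[0,0,-1],[0,0,-1]])

```text
time_s: 8.67
tool_pos: [0.5777, 0.1156, 0.2474]
ee_rot: [-0.343, -3.123, 0.0]
contact_force: [-0.5, -0.6, -1.1]
opening: 0.0856
```

>>> carry_out(hand=[0,0,0,0,0,0,0,0,0,0,0], delta_pos=[[0,0,0.05],[0,0,0.08],[0,0,0.08],[0,0,0.08],[0,0,0.08],[0,0,0.08],[0,0,0.08],[0,0,0.08],[0,0,0.08],[0,0,0.08],[0,0,0.08]], rotation=[[0,0,-1],[0,0,-1],[0,0,-1],[0,0,-1],[0,0,-1],[0,0,-1],[0,0,-1],[0,0,-1],[0,0,-1],[0,0,-1],[0,0,-1]])

```text
time_s: 9.58
tool_pos: [0.5777, 0.1156, 0.1674]
ee_rot: [1.263, -2.877, -0.0]
contact_force: [0.3, 0.1, 0.4]
opening: 0.0852
```

```bash
python3 - <<'E'
from h import *
s=robot.sense();print(s["time_s"],s["q"].round(3),s["tool_pos"],s["contact_force"],s["opening"])
print(rel([*J[:2],.094],down(YAW+np.deg2rad(120))))
i=eyes.camera_info("wrist")
p,d=eyes.camera("wrist");save("w5.png",p);np.save("w5.npy",d)
print(i)
for o in eyes.landmark_of("wrist","knob_grip")[:2]: print(o)
p,d=eyes.camera("side");save("s5.png",p[80:260,110:350].repeat(3,0).repeat(3,1))
E
```

```text
9.5833 [-0.121  0.526 -0.25   1.965  0.201  0.674  1.902] [0.57773363 0.11563104 0.16737351] [0.26085218 0.06134009 0.41231687] 0.08516687499783386
(array([0.0002, 0.0008, 0.0734]), array([ 0.0001, -0.0002, -0.0034]))
{'intrinsics': array([[297.31863964,   0.        , 255.01184791],
       [  0.        , 297.31863964, 193.60907093],
       [  0.        ,   0.        ,   1.        ]]), 'rvec': array([-1.08833438, -2.79331966, -0.43922283]), 'tvec': array([ 0.34531403, -0.47226559,  0.17400722])}
{'location': [211.8, 256.8], 'conf': 0.91}
```

View pics/w5.png

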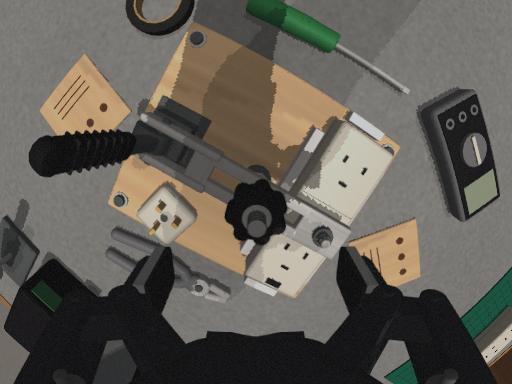

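View pics/s5.png

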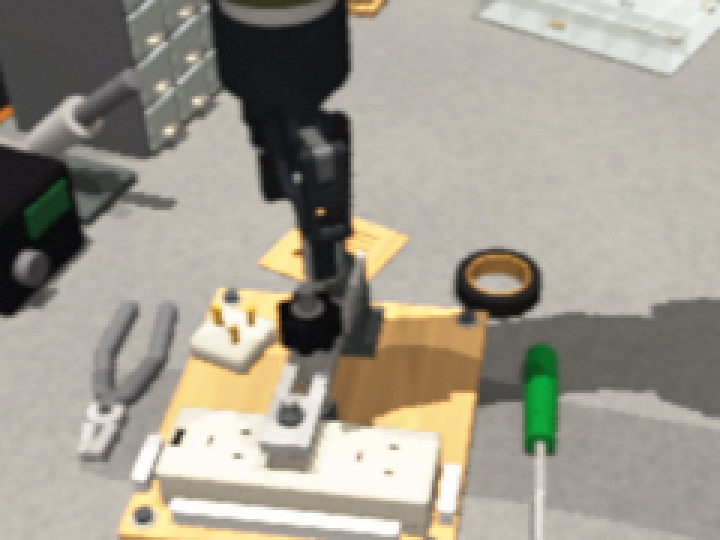

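```bash
python3 - <<'E'
from h import *
i=eyes.camera_info("wrist");K=np.array(i["intrinsics"]);Rm=R.from_rotvec(np.ravel(i["rvec"]));c=-Rm.inv().apply(np.ravel(i["tvec"]))
def w(rc,z):
    u=np.array([rc[1]-K[0,2],rc[0]-K[1,2]]);r=np.hypot(*u);th=r/K[0,0]
    v=Rm.inv().apply([*(u/r*np.sin(th)),np.cos(th)]);return c+v*(z-c[2])/v[2]
print(c)
print("lm",w((211.8,256.8),.112)); print("stud top",w((221,257),.139)); print("head ctr top",w((212,256),.124))
p,d=eyes.camera("wrist")
m=None
for o in eyes.outline_of("wrist","clamp_knob")[:1]:
    print(o["conf"],o["rect"]); save("o.png",np.where(o["pixels"][...,None],p,p//3))
E
```

```text
[0.52257446 0.05816004 0.31012669]
lm [0.57384092 0.11625816 0.112     ]
stud top [0.57092785 0.11299276 0.139     ]
head ctr top [0.57122937 0.11248272 0.124     ]
0.76 [225.5, 179.9, 286.1, 245.8]
```

View pics/o.png

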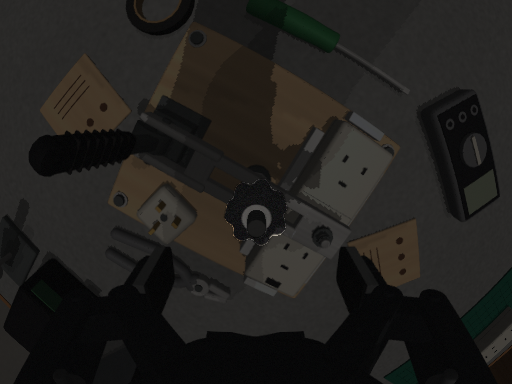

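>>> carry_out(hand=[0,0,0,0,1,1,1,1,1,1,1,1], delta_pos=[[0,0.001,0.03],[0,0.001,0.06],[0,0.001,0.075],[0,0.001,0.075],[0,0.001,0.075],[0,0.001,0.075],[0,0.001,0.075],[0,0.001,0.075],[0,0.001,0.075],[0,0.001,0.075],[0,0.001,0.075],[0,0.001,0.075]], rotation=[[0,0,0],[0,0,0],[0,0,0],[0,0,0],[0,0,0],[0,0,0],[0,0,0],[0,0,0],[0,0,0],[0,0,0],[0,0,0],[0,0,0]], grip_force=40)

```text
time_s: 10.83
tool_pos: [0.5777, 0.1167, 0.0941]
ee_rot: [-1.266, 2.873, -0.001]
contact_force: [-0.8, 0.3, 5.0]
opening: 0.0431
```

```bash
python3 - <<'E'
from h import *
s=robot.sense();print(s["time_s"],s["q"].round(3),s["tool_pos"],s["contact_force"],s["opening"],s["wrist_torque"])
p,d=eyes.camera("wrist");save("w6.png",p)
p,d=eyes.camera("side");save("s6.png",p[80:260,110:350].repeat(3,0).repeat(3,1))
E
```

```text
10.8333 [-0.153  0.627 -0.21   2.017  0.25   0.519  1.859] [0.57767499 0.1167439  0.09408726] [-0.76271012  0.28530907  5.04528326] 0.04311188747028071 [0.10216602 0.25197033 0.01441638]
```

View pics/w6.png

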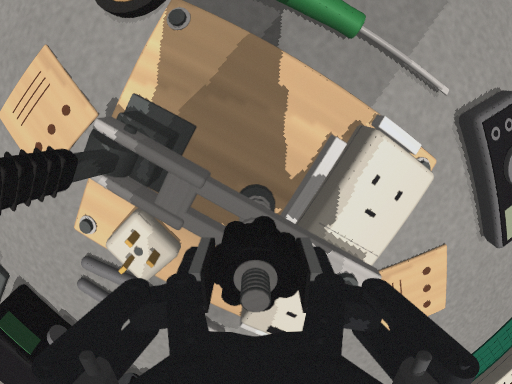

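View pics/s6.png

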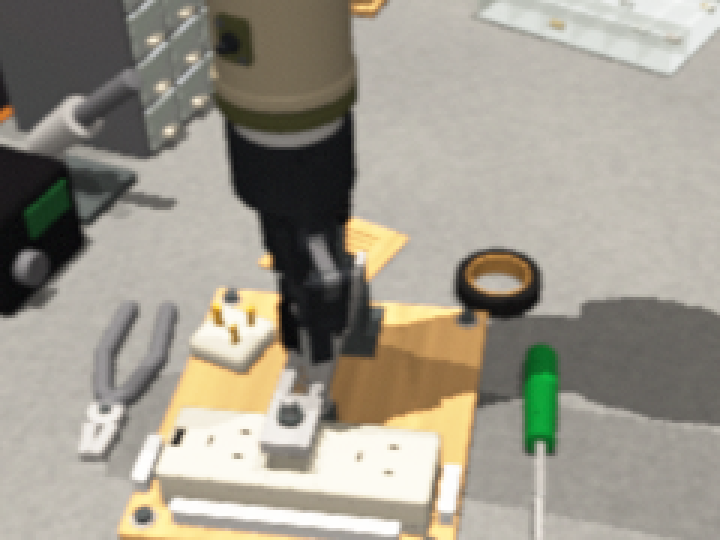

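>>> carry_out(hand=[1,1,1,1,1,1,1,1,1,1,1], delta_pos=[[0,0,0.0001],[0,0,0.0002],[0,0,0.0003],[0,0,0.0004],[0,0,0.0005],[0,0,0.0006],[0,0,0.0008],[0,0,0.0009],[0,0,0.001],[0,0,0.001],[0,0,0.001]], rotation=[[0,0,0.11],[0,0,0.22],[0,0,0.33],[0,0,0.44],[0,0,0.55],[0,0,0.66],[0,0,0.77],[0,0,0.88],[0,0,1],[0,0,1],[0,0,1]])

```text
time_s: 11.85
tool_pos: [0.578, 0.1154, 0.0931]
ee_rot: [0.343, 3.12, -0.0]
contact_force: [0.8, -5.0, 4.9]
opening: 0.0431
```

```bash
python3 - <<'E'
from h import *
s=robot.sense();print(s["time_s"],s["q"].round(3),s["tool_pos"],s["contact_force"],s["opening"],s["wrist_torque"])
p,d=eyes.camera("wrist");save("w7.png",p)
p,d=eyes.camera("side");save("s7.png",p[180:270,140:260].repeat(6,0).repeat(6,1))
E
```

```text
11.85 [-0.347  0.624  0.078  2.031 -0.095  0.488  1.152] [0.57804448 0.11544694 0.09306231] [ 0.84276597 -5.03887858  4.94271064] 0.04306774096024964 [-0.9256132  -0.04648948 -0.14091932]
```

View pics/w7.png

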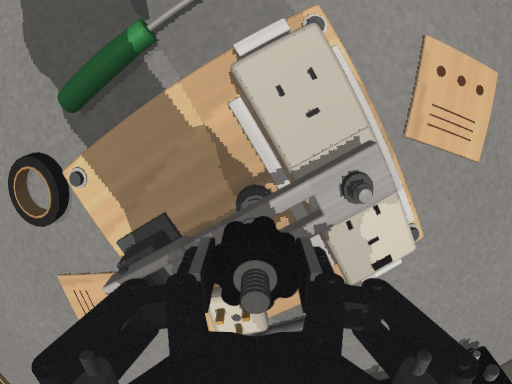

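View pics/s7.png

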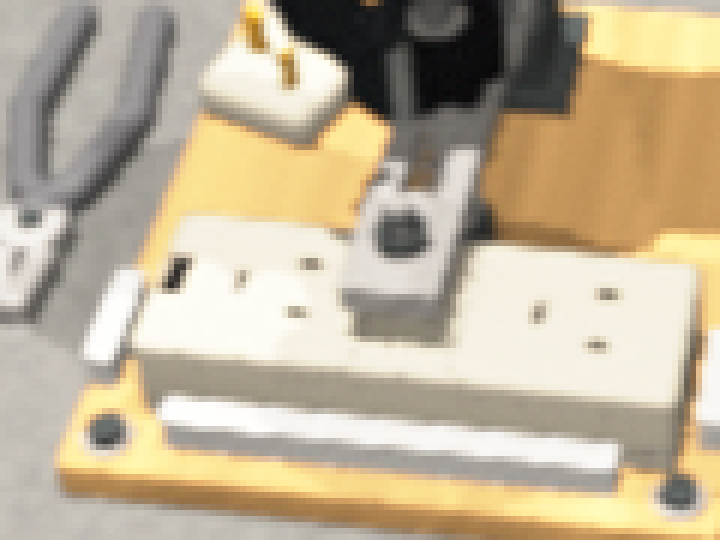

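>>> carry_out(hand=[1,1,1,1,1,1,1,1,1,1,1], delta_pos=[[0,0,0.0001],[0,0,0.0002],[0,0,0.0003],[0,0,0.0004],[0,0,0.0005],[0,0,0.0006],[0,0,0.0008],[0,0,0.0009],[0,0,0.001],[0,0,0.001],[0,0,0.001]], rotation=[[0,0,0.11],[0,0,0.22],[0,0,0.33],[0,0,0.44],[0,0,0.55],[0,0,0.66],[0,0,0.77],[0,0,0.88],[0,0,1],[0,0,1],[0,0,1]])

```text
time_s: 12.87
tool_pos: [0.5772, 0.1146, 0.092]
ee_rot: [1.858, 2.531, 0.0]
contact_force: [-3.4, -6.7, 9.6]
opening: 0.0428
```

```bash
python3 - <<'E'
from h import *
s=robot.sense();print(s["time_s"],s["q"].round(3),s["tool_pos"],s["contact_force"],s["opening"],s["wrist_torque"])
p,d=eyes.camera("wrist");save("w8.png",p)
for o in eyes.landmark_of("wrist","foot_tip")[:2]: print(o)
E
```

```text
12.8667 [-0.534  0.654  0.364  2.045 -0.45   0.518  0.461] [0.57715018 0.11459472 0.09204671] [-3.38812941 -6.72462814  9.6014545 ] 0.04277130395183621 [-1.53609635  0.72925377 -0.1152986 ]
```

View pics/w8.png

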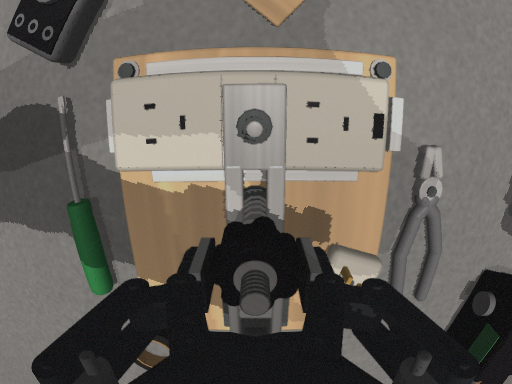

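```bash
cat > m.py <<'E'
from h import *
def wcloud(d):
    i=eyes.camera_info("wrist");K=np.array(i["intrinsics"]);Rm=R.from_rotvec(np.ravel(i["rvec"]));t=np.ravel(i["tvec"])
    r,c=np.indices(d.shape);u=c-K[0,2];v=r-K[1,2];rr=np.hypot(u,v)+1e-9;th=rr/K[0,0]
    P=np.stack([u/rr*np.tan(th)*d,v/rr*np.tan(th)*d,d],-1)
    P=Rm.inv().apply((P-t).reshape(-1,3)).reshape(P.shape)
    return R.from_rotvec([0,0,-YAW]).apply((P-J).reshape(-1,3)).reshape(P.shape)
def nose(n=3):
    for _ in range(n):
        p,d=eyes.camera("wrist");Q=wcloud(d);x,y,z=np.moveaxis(Q,-1,0);ok=d>0
        def md(m): return (m.sum(),(np.median(z[m])*1e3).round(2),(z[m].mean()*1e3).round(2)) if m.any() else None
        st=ok&(abs(y-.065)<.022)&(abs(x)>.03)&(abs(x)<.075)&(z>.04)&(z<.07)
        r=np.hypot(x,y-.065)
        no=ok&(abs(x)<.013)&(y>.03)&(y<.088)&(r>.013)&(z>.065)&(z<.1)
        bo=ok&(r<.005)&(z>.07)
        ba=ok&(x>.03)&(x<.1)&(y<.0)&(z<.03)&(z>.01)
        print("strip",md(st),"nose",md(no),"bolt",md(bo),"base",md(ba))
    return p,d,Q
E
python3 - <<'E'
from m import *
p,d,Q=nose(4)
z=Q[...,2]
print((z[80:180:8,254]*1e3).round(1)); print((Q[80:180:8,254,1]*1e3).round(1))
print((z[128,225:290:4]*1e3).round(1))
E
```

```text
strip (np.int64(9726), np.float64(56.05), np.float64(56.05)) nose (np.int64(2895), np.float64(80.75), np.float64(80.73)) bolt (np.int64(331), np.float64(97.34), np.float64(95.09)) base (np.int64(4034), np.float64(17.94), np.float64(18.3))
strip (np.int64(9738), np.float64(56.06), np.float64(56.06)) nose (np.int64(2895), np.float64(80.72), np.float64(80.71)) bolt (np.int64(326), np.float64(97.51), np.float64(95.23)) base (np.int64(4037), np.float64(17.96), np.float64(18.3))
strip (np.int64(9713), np.float64(56.04), np.float64(56.05)) nose (np.int64(2891), np.float64(80.74), np.float64(80.72)) bolt (np.int64(333), np.float64(97.43), np.float64(95.21)) base (np.int64(4027), np.float64(17.97), np.float64(18.31))
strip (np.int64(9713), np.float64(56.04), np.float64(56.04)) nose (np.int64(2896), np.float64(80.72), np.float64(80.7)) bolt (np.int64(333), np.float64(97.53), np.float64(95.14)) base (np.int64(4035), np.float64(17.94), np.float64(18.3))
[56.4 82.6 81.7 80.1 87.  95.  98.4 98.5 86.8 80.2 80.9 81.  33.5]
[90.8 84.9 80.8 76.6 72.7 69.3 65.8 62.1 56.7 51.4 47.3 43.  26.3]
[80.5 81.5 82.2 85.  88.1 94.3 98.2 98.9 98.8 97.8 94.1 86.9 81.5 80.2
 80.8 81.4 55.5]
```

>>> carry_out(hand=[1,1,1,1,1,1,1], delta_pos=[[0,0,0.0001],[0,0,0.0002],[0,0,0.0003],[0,0,0.0004],[0,0,0.0005],[0,0,0.0005],[0,0,0.0005]], rotation=[[0,0,0.1],[0,0,0.2],[0,0,0.3],[0,0,0.4],[0,0,0.5],[0,0,0.5],[0,0,0.5]])

```text
time_s: 13.75
tool_pos: [0.5765, 0.1146, 0.0915]
ee_rot: [2.451, 1.965, -0.0]
contact_force: [-5.6, -7.1, 11.1]
opening: 0.0429
```

```bash
sed -i 's/bo=ok&(r<.005)/bo=ok\&(r<.008)/; s/print("strip"/print("bolt90",(np.percentile(z[bo],[70,85])*1e3).round(2));print("strip"/' m.py
python3 - <<'E'
from m import *
s=robot.sense();print(s["tool_pos"],s["contact_force"],s["opening"],s["q"].round(2),s["time_s"])
p,d,Q=nose(2);save("w9.png",p)
E
```

```text
[0.57648462 0.11458222 0.0915028 ] [-5.62015705 -7.07625667 11.08452616] 0.04286635637446183 [-0.62  0.68  0.51  2.05 -0.62  0.56  0.11] 13.75
bolt90 [94.22 97.65]
strip (np.int64(9483), np.float64(56.12), np.float64(56.12)) nose (np.int64(2788), np.float64(79.99), np.float64(79.82)) bolt (np.int64(881), np.float64(86.87), np.float64(89.79)) base (np.int64(7384), np.float64(18.03), np.float64(18.42))
bolt90 [94.34 97.44]
strip (np.int64(9482), np.float64(56.11), np.float64(56.11)) nose (np.int64(2801), np.float64(79.96), np.float64(79.79)) bolt (np.int64(882), np.float64(86.86), np.float64(89.78)) base (np.int64(7352), np.float64(18.01), np.float64(18.41))
```

```bash
cat >> m.py <<'E'
def bolt():
    p,d=eyes.camera("wrist");Q=wcloud(d);x,y,z=np.moveaxis(Q,-1,0);r=np.hypot(x,y-.065)
    q=z[(r<.012)&(z>.09)&(z<.11)]*1e3
    h,e=np.histogram(q,np.arange(90,102,.5));print(dict(zip(e[h>3].tolist(),h[h>3].tolist())),np.percentile(q,[80,95]).round(2))
    no=(abs(x)<.013)&(y>.03)&(y<.088)&(r>.013)&(z>.065)&(z<.1)
    A=np.c_[x[no],y[no]-.065,np.ones(no.sum())];f=np.linalg.lstsq(A,z[no],rcond=None)[0]
    print("nose plane@foot",(f[2]*1e3).round(2),"slope",f[:2].round(4))
    st=(abs(y-.065)<.022)&(abs(x)>.03)&(abs(x)<.075)&(z>.04)&(z<.07)
    A=np.c_[x[st],y[st]-.065,np.ones(st.sum())];f=np.linalg.lstsq(A,z[st],rcond=None)[0];print("strip",(f[2]*1e3).round(2),f[:2].round(4))
E
python3 - <<'E'
from m import *
bolt();bolt()
E
```

```text
Traceback (most recent call last):
  File "m.py", line 22, in bolt
    h,e=np.histogram(q,np.arange(90,102,.5));print(dict(zip(e[h>3].tolist(),h[h>3].tolist())),np.percentile(q,[80,95]).round(2))
                                                            ~^^^^^
IndexError: boolean index did not match indexed array along axis 0; size of axis is 24 but size of corresponding boolean axis is 23
```

View pics/w9.png

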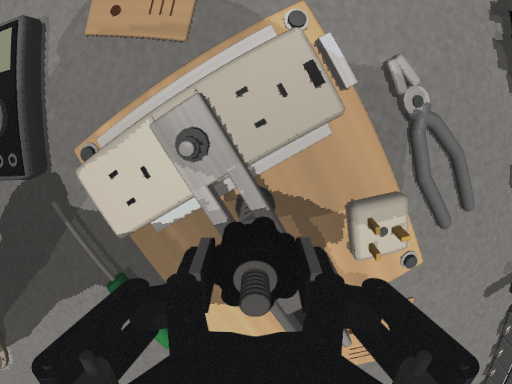

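```bash
sed -i 's/e\[h>3\]/e[:-1][h>3]/' m.py
python3 - <<'E'
from m import *
bolt();bolt()
E
```

```text
{92.0: 4, 92.5: 17, 93.0: 39, 93.5: 54, 94.0: 42, 94.5: 30, 95.0: 10, 95.5: 4, 96.0: 7, 96.5: 22, 97.0: 49, 97.5: 58, 98.0: 43, 98.5: 24} [97.9  98.64]
nose plane@foot 79.88 slope [0.0232 0.0193]
strip 56.12 [-0.001   0.0013]
{92.0: 7, 92.5: 16, 93.0: 40, 93.5: 52, 94.0: 40, 94.5: 27, 95.0: 12, 95.5: 5, 96.0: 9, 96.5: 18, 97.0: 37, 97.5: 60, 98.0: 53, 98.5: 23, 99.0: 5} [98.01 98.64]
nose plane@foot 79.89 slope [0.0228 0.0179]
strip 56.11 [-0.001   0.0002]
```

>>> carry_out(hand=[1,1,1,1,1,1], delta_pos=[[0,0,0.0001],[0,0,0.0002],[0,0,0.0003],[0,0,0.0003],[0,0,0.0003],[0,0,0.0003]], rotation=[[0,0,0.1],[0,0,0.2],[0,0,0.3],[0,0,0.33],[0,0,0.33],[0,0,0.33]])

```text
time_s: 14.5
tool_pos: [0.5761, 0.1147, 0.0912]
ee_rot: [-2.752, -1.515, 0.001]
contact_force: [-6.5, -6.2, 12.5]
opening: 0.0432
```

```bash

python3 - <<'E'
from m import *
s=robot.sense();print(s["tool_pos"],s["contact_force"],s["opening"],s["q"].round(2),s["time_s"])
bolt();bolt()
E
```

```text
[0.57612772 0.11470597 0.09118288] [-6.51235998 -6.21855322 12.50114522] 0.04322506425572164 [-0.68  0.71  0.6   2.06 -0.72  0.6  -0.13] 14.5
{92.0: 4, 92.5: 25, 93.0: 32, 93.5: 42, 94.0: 33, 94.5: 17, 95.0: 15, 95.5: 4, 96.0: 5, 96.5: 32, 97.0: 30, 97.5: 47, 98.0: 42, 98.5: 25, 99.0: 4} [97.97 98.62]
nose plane@foot 79.34 slope [0.0335 0.0212]
strip 56.16 [-0.0013  0.0011]
{92.0: 6, 92.5: 12, 93.0: 35, 93.5: 55, 94.0: 28, 94.5: 17, 95.0: 7, 95.5: 8, 96.0: 5, 96.5: 29, 97.0: 32, 97.5: 56, 98.0: 42, 98.5: 21, 99.0: 4} [97.95 98.69]
nose plane@foot 79.33 slope [0.034  0.0204]
strip 56.15 [-0.0012  0.0002]
```

>>> carry_out(hand=[0,0,0,0,0,0,0,0,0,0,0,0], delta_pos=[[0,0,0],[0,0,0],[0,0,0],[0,0,0],[0,0,0],[0,0,0],[0,0,-0.04],[0,0,-0.08],[0,0,-0.12],[0,0,-0.16],[0,0,-0.16],[0,0,-0.16]], rotation=[[0,0,0],[0,0,0],[0,0,0],[0,0,0],[0,0,0],[0,0,0],[0,0,0],[0,0,0],[0,0,0],[0,0,0],[0,0,0],[0,0,0]])

```text
time_s: 15.6
tool_pos: [0.578, 0.1168, 0.2518]
ee_rot: [2.75, 1.518, 0.007]
contact_force: [-0.8, 0.1, -0.9]
opening: 0.0856
```

```bash

python3 - <<'E'
from m import *
s=robot.sense();print(s["tool_pos"],s["contact_force"],s["opening"],s["q"].round(2),s["time_s"])
bolt()
p,d=eyes.camera("wrist");save("w10.png",p)
p,d=eyes.camera("side");save("s10.png",p[80:260,110:350].repeat(3,0).repeat(3,1));C=cloud("side",d)
for o in eyes.landmark_of("side","lever_grip")[:1]:
    rc=np.array(o["location"]);print(o["conf"],rc,C[int(rc[0]),int(rc[1])].round(3))
print(rel([.6108,.010,.25],down(YAW)))
E
```

```text
[0.57797437 0.11678648 0.25179704] [-0.75284281  0.14546034 -0.88814923] 0.08556797275796155 [-0.84  0.53  0.83  1.93 -0.5   0.9  -0.32] 15.6
{91.0: 4, 91.5: 12, 92.0: 7, 92.5: 12, 95.0: 10, 95.5: 13, 96.0: 8, 96.5: 5} [95.98 96.93]
nose plane@foot 77.38 slope [-0.0442  0.0107]
strip 54.43 [-0.0043  0.0018]
0.93 [130.9 226.4] [ 0.735 -0.228 -0.003]
(array([-0.0717,  0.0861, -0.0017]), array([-0.0022,  0.0009, -0.8302]))
```

View pics/w10.png

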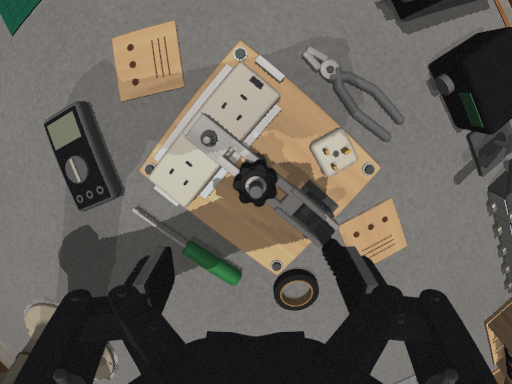

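View pics/s10.png

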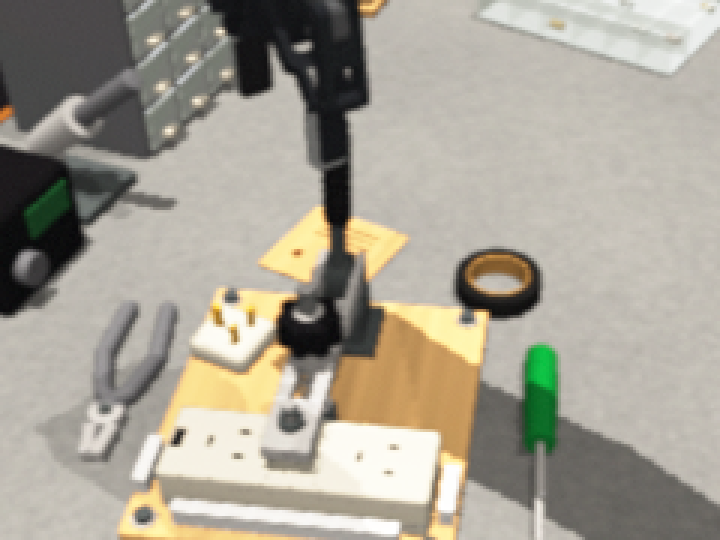

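>>> carry_out(hand=[0,0,0,0,0,0,0,0,0,0,0], delta_pos=[[-0.072,0.086,0],[-0.072,0.086,0],[-0.072,0.086,0],[-0.072,0.086,0],[-0.072,0.086,0],[-0.072,0.086,0],[-0.072,0.086,0],[-0.072,0.086,0],[-0.072,0.086,0],[-0.072,0.086,0],[-0.072,0.086,0]], rotation=[[0,0,-0.83],[0,0,-0.83],[0,0,-0.83],[0,0,-0.83],[0,0,-0.83],[0,0,-0.83],[0,0,-0.83],[0,0,-0.83],[0,0,-0.83],[0,0,-0.83],[0,0,-0.83]])

```text
time_s: 16.72
tool_pos: [0.6112, 0.0097, 0.2492]
ee_rot: [-1.859, -2.532, 0.001]
contact_force: [-0.8, 0.3, -0.2]
opening: 0.0858
```

```bash

python3 - <<'E'
from m import *
s=robot.sense();print(s["tool_pos"],s["contact_force"],s["opening"],s["q"].round(2),s["time_s"])
p,d=eyes.camera("wrist");save("w11.png",p)
print(rel([.6105,.0102,.1484],down(YAW)))
bolt()
E
```

```text
[0.61115964 0.00974217 0.24916834] [-0.84715304  0.3218248  -0.15445699] 0.08580791964444741 [-0.48  0.49  0.55  1.87 -0.33  0.87  0.54] 16.7167
(array([ 0.0006, -0.0005,  0.1009]), array([-0.0007,  0.0001, -0.0022]))
{93.0: 6, 93.5: 7, 94.0: 9, 94.5: 10, 95.0: 6, 95.5: 6, 96.5: 4, 97.0: 6, 97.5: 13, 98.0: 6, 98.5: 9, 99.0: 4} [98.15 98.94]
nose plane@foot 79.62 slope [0.0057 0.0208]
strip 56.19 [-0.0012  0.0026]
```

View pics/w11.png

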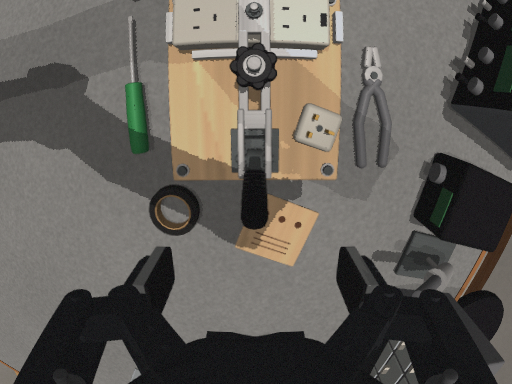

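Nose height minus strip is about 23.4 mm with the strip flat, and the lever handle is centred (col 255) between the fingers. Now I'll grip the lever.

>>> carry_out(hand=[0,0,0,0,1,1,1,1,1,1,1,1,1], delta_pos=[[0,0,0.04],[0,0,0.08],[0,0,0.101],[0,0,0.101],[0,0,0.101],[0,0,0.101],[0,0,0.101],[0,0,0.101],[0,0,0.101],[0,0,0.101],[0,0,0.101],[0,0,0.101],[0,0,0.101]], rotation=[[0,0,0],[0,0,0],[0,0,0],[0,0,0],[0,0,0],[0,0,0],[0,0,0],[0,0,0],[0,0,0],[0,0,0],[0,0,0],[0,0,0],[0,0,0]], grip_force=30)

```text
time_s: 17.9
tool_pos: [0.6107, 0.0091, 0.15]
ee_rot: [-1.856, -2.534, -0.0]
contact_force: [-5.7, -1.5, 9.4]
opening: 0.0196
```

```bash

python3 - <<'E'
from m import *
s=robot.sense();print(s["tool_pos"],s["contact_force"],s["opening"],s["time_s"])
t0=s["tool_pos"]; r0=R.from_rotvec(s["ee_rot"])
g=R.from_rotvec([0,0,-YAW]).apply(t0+[0,0,.019]-J);v=g-[0,-.095,.073];L=np.hypot(v[1],v[2]);a0=np.arctan2(v[2],-v[1]);print(g,L,a0-.07)
for th in np.linspace(1.34,-.02,15):
    a=.07+th; pz=.078-.005*th/1.35
    q=jig(g[0],-.095-L*np.cos(a),pz+L*np.sin(a))-[0,0,.019]
    print(round(th,2),r0.inv().apply(q-t0).round(4))
E
```

```text
[0.61065481 0.00914809 0.14996283] [-5.70674397 -1.52735054  9.41042678] 0.019566815240384425 17.9
[-0.00022935 -0.11202644  0.16896283] 0.09746160543871368 1.3251963124552093
1.34 [ 0.0014 -0.     -0.0003]
1.24 [-0.0078  0.      0.0013]
1.15 [-0.0169  0.      0.0038]
1.05 [-0.0256  0.      0.0072]
0.95 [-0.0339  0.      0.0113]
0.85 [-0.0417  0.      0.0163]
0.76 [-0.049   0.0001  0.022 ]
0.66 [-0.0556  0.0001  0.0284]
0.56 [-0.0616  0.0001  0.0354]
0.47 [-0.0668  0.0001  0.0429]
0.37 [-0.0712  0.0001  0.0509]
0.27 [-0.0748  0.0001  0.0593]
0.17 [-0.0776  0.0001  0.068 ]
0.08 [-0.0794  0.0001  0.0769]
-0.02 [-0.0804  0.0001  0.086 ]
```

>>> carry_out(hand=[1,1,1,1,1,1,1,1,1,1,1,1,1,1,1,1], delta_pos=[[-0.0078,0,0.0006],[-0.0169,0,0.003],[-0.0256,0,0.0064],[-0.0339,0,0.0105],[-0.0417,0,0.0155],[-0.049,0,0.0212],[-0.0556,0,0.0276],[-0.0616,0,0.0346],[-0.0668,0,0.0421],[-0.0712,0,0.0501],[-0.0748,0,0.0585],[-0.0776,0,0.0672],[-0.0794,0,0.0761],[-0.0804,0,0.0855],[-0.0804,0,0.0855],[-0.0804,0,0.0855]], rotation=[[0,0,0],[0,0,0],[0,0,0],[0,0,0],[0,0,0],[0,0,0],[0,0,0],[0,0,0],[0,0,0],[0,0,0],[0,0,0],[0,0,0],[0,0,0],[0,0,0],[0,0,0],[0,0,0]])

```text
time_s: 19.23
tool_pos: [0.6355, -0.069, 0.0634]
ee_rot: [1.857, 2.532, -0.002]
contact_force: [-0.8, -4.9, -2.2]
opening: 0.0199
```

```bash

python3 - <<'E'
from m import *
s=robot.sense();print(s["tool_pos"],s["contact_force"],s["opening"],s["time_s"])
p,d=eyes.camera("wrist");save("w12.png",p)
p,d=eyes.camera("side");save("s12.png",p[80:260,110:350].repeat(3,0).repeat(3,1))
E
```

```text
[ 0.63550672 -0.06896308  0.0633743 ] [-0.80051078 -4.93738893 -2.21365727] 0.019928476666393156 19.2333
```

View pics/s12.png

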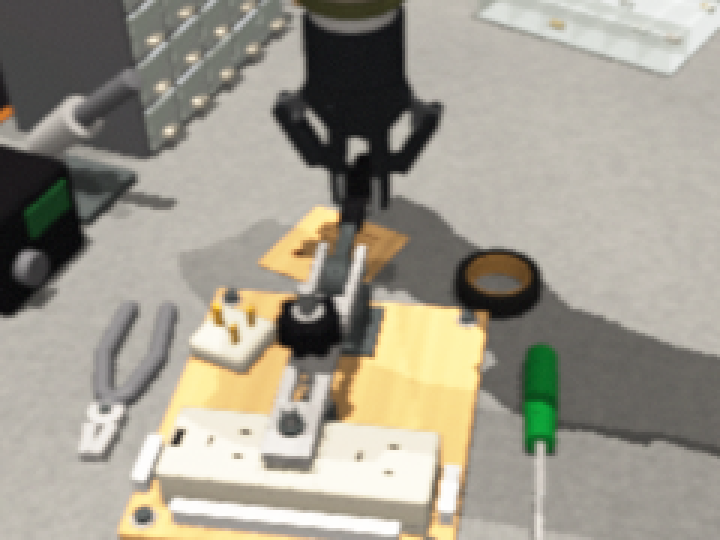

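>>> carry_out(hand=[1,1,1,0,0,0,0,0,0,0,0,0,0,0,0], delta_pos=[[0,0,0.003],[0,0,0.003],[0,0,0.003],[0,0,0.003],[0,0,0.003],[0,0,0.003],[0,0,0.003],[0,0,0.003],[0,0,0.003],[0,0,-0.03],[0,0,-0.07],[0,0,-0.11],[0,0,-0.15],[0,0,-0.18],[0,0,-0.18]], rotation=[[0,0,0],[0,0,0],[0,0,0],[0,0,0],[0,0,0],[0,0,0],[0,0,0],[0,0,0],[0,0,0],[0,0,0],[0,0,0],[0,0,0],[0,0,0],[0,0,0],[0,0,0]])

```text
time_s: 20.58
tool_pos: [0.6384, -0.068, 0.2497]
ee_rot: [1.852, 2.528, 0.008]
contact_force: [0.4, -1.2, -0.0]
opening: 0.0855
```

```bash

python3 - <<'E'
from m import *
s=robot.sense();print(s["tool_pos"],s["contact_force"],s["opening"],s["time_s"])
p,d=eyes.camera("wrist");save("w13.png",p);Q=wcloud(d);x,y,z=np.moveaxis(Q,-1,0)
h=(abs(x)<.004)&(y<-.14)&(y>-.215)&(z>.06)&(z<.15)
f=np.polyfit(y[h],z[h],1);print("handle n",h.sum(),"angle from level",-np.arctan(f[0]),"theta",-np.arctan(f[0])-.07, "z at grip",np.polyval(f,-.183))
bolt()
p,d=eyes.camera("side");save("s13.png",p[80:260,110:350].repeat(3,0).repeat(3,1))
p,d=eyes.camera("top");save("t13.png",p)
for l in["tape","multimeter","plug","screwdriver","cutters","strip_top"]:
    for o in eyes.landmark_of("top",l)[:1]:
        rc=np.array(o["location"]);print(l,rc.round(1),ray("top",rc,z=.02).round(3))
E
```

```text
[ 0.63835166 -0.06799391  0.24967451] [ 0.42414654 -1.16828444 -0.03227048] 0.08551043897135392 20.5833
handle n 583 angle from level 0.11882280816609422 theta 0.04882280816609422 z at grip 0.09320771765598534Traceback (most recent call last):
  File "<stdin>", line 6, in <module>
  File "m.py", line 22, in bolt
    h,e=np.histogram(q,np.arange(90,102,.5));print(dict(zip(e[:-1][h>3].tolist(),h[h>3].tolist())),np.percentile(q,[80,95]).round(2))
                                                                                                   ~~~~~~~~~~~~~^^^^^^^^^^^
    return _quantile_unchecked(
        a, q, axis, out, overwrite_input, method, keepdims, weights)
    return _ureduce(a,
                    func=_quantile_ureduce_func,
    ...<5 lines>...
                    overwrite_input=overwrite_input,
                    method=method)
    r = func(a, **kwargs)
    result = _quantile(arr,
                       quantiles=q,
    ...<2 lines>...
                       out=out,
                       weights=wgt)
    slices_having_nans = np.isnan(arr[-1, ...])
                                  ~~~^^^^^^^^^
IndexError: index -1 is out of bounds for axis 0 with size 0
```

View pics/w13.png

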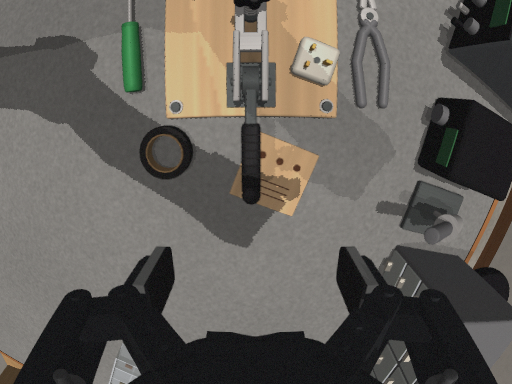

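>>> carry_out(hand=[0,0,0,0,0,0,0,0], delta_pos=[[0.08,0,0],[0.11,0,0],[0.11,0,0],[0.11,0,0],[0.11,0,0],[0.11,0,0],[0.11,0,0],[0.11,0,0]], rotation=[[0,0,0],[0,0,0],[0,0,0],[0,0,0],[0,0,0],[0,0,0],[0,0,0],[0,0,0]])

```text
time_s: 21.35
tool_pos: [0.6025, 0.0363, 0.2429]
ee_rot: [1.859, 2.533, -0.001]
contact_force: [-0.2, 0.5, -0.2]
opening: 0.0854
```

```bash

python3 - <<'E'
from m import *
s=robot.sense();print(s["tool_pos"],s["ee_rot"],s["contact_force"],s["time_s"])
p,d=eyes.camera("wrist");save("w14.png",p);Q=wcloud(d);x,y,z=np.moveaxis(Q,-1,0)
h=(abs(x)<.004)&(y<-.14)&(y>-.215)&(z>.06)&(z<.15)
f=np.polyfit(y[h],z[h],1);print("handle n",h.sum(),"theta",-np.arctan(f[0])-.07, "z at grip",np.polyval(f,-.183))
bolt()
p,d1=eyes.camera("side");save("s14.png",p[80:260,110:350].repeat(3,0).repeat(3,1))
p,d=eyes.camera("top");save("t14.png",p)
for l in["tape","multimeter","plug","screwdriver","cutters","strip_top"]:
    for o in eyes.landmark_of("top",l)[:1]:
        rc=np.array(o["location"]);print(l,rc.round(1),ray("top",rc,z=.02).round(3))
for n,dd,cam in(("top0",np.load("top0.npy"),"top"),("topn",d,"top"),("side0",np.load("side0.npy"),"side"),("siden",d1,"side")):
    C=cloud(cam,dd);Q=R.from_rotvec([0,0,-YAW]).apply((C-J).reshape(-1,3));x,y,z=Q.T
    h=(abs(x)<.008)&(y<-.14)&(y>-.222)&(z>.06)&(z<.13)
    if h.sum()>10:
        f=np.polyfit(y[h],z[h],1);print(n,h.sum(),"slope",-f[0],"z at grip",np.polyval(f,-.183))
E
```

```text
[0.60254968 0.03627178 0.24288552] [ 1.85858417e+00  2.53251483e+00 -1.19405267e-03] [-0.18858439  0.50218801 -0.15799965] 21.35
handle n 430 theta 0.04873161817034183 z at grip 0.0961856496035485
{92.0: 5, 92.5: 10, 93.5: 19, 94.0: 4, 94.5: 4, 96.0: 4, 96.5: 8, 97.0: 11, 97.5: 12, 98.0: 9, 98.5: 5} [97.7  98.48]
nose plane@foot 76.19 slope [ 0.0074 -0.0427]
strip 56.16 [-0.0009  0.0022]
tape [203.7 321.5] [ 0.519 -0.083  0.02 ]
multimeter [204.8 323.4] [ 0.516 -0.087  0.02 ]
top0 297 slope 0.1379642690754893 z at grip 0.09841554656492754
side0 154 slope 0.14179646791579048 z at grip 0.09812950197851698
siden 154 slope 0.11654109744933881 z at grip 0.09561748291274856
```

View pics/s14.png

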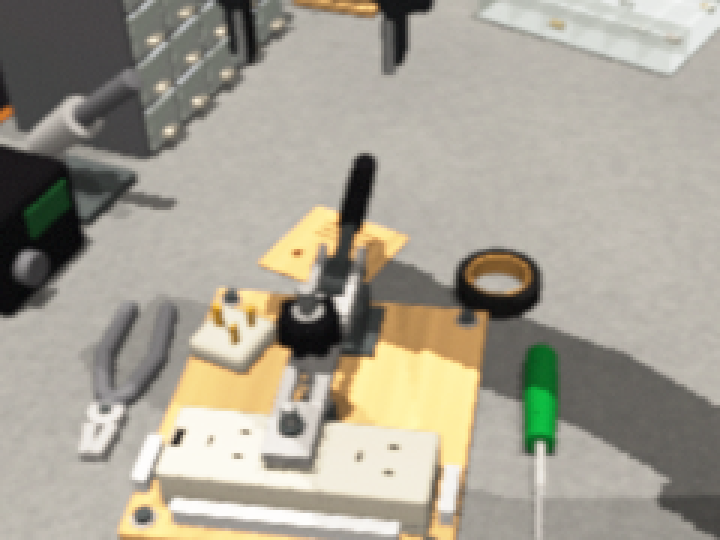

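View pics/w14.png

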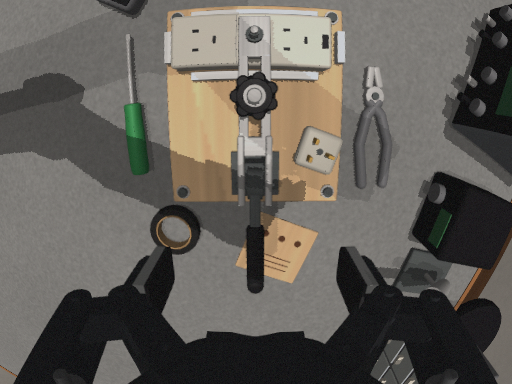

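```bash
python3 -c "
from bench import robot
print(robot.finish_job())"
```

```text
the job is handed in; nothing more can be done
None
```

The lever was flipped fully up, the knob screwed down to touch, and the lever shut again. The job is handed in at about 21 s, and the interface gave no verdict.

- **Lever up:** it reached about 1.32 rad, judged from the gripper position and the pictures. It stayed there while I worked on the knob.
- **Knob:** I turned it about 170° clockwise in one grasp. In the last 20° the strap nose sank 0.55 mm while the foot's plunger bolt stopped sinking, so the foot was touching, with at most about 0.5 mm of compression.
- **Lever down:** the handle now lies 2.5 mm lower and slightly flatter than at the start. The wrist camera puts it at about 0.05 rad.
- **Clamping:** the nose sank a further 3.2 to 3.4 mm on shutting. The spring is compressed by about 3.6 mm (give or take 1 mm), which I reckon at 15–18 N. There is no direct reading of that force.
- **Strip:** its top is flat at 56.2 mm, in its nest.
- **Bystanders:** none looked moved in the side and wrist pictures.

**Checks that failed or disagreed:**
- The last top-camera check found only the tape, about where it was. It gave a false hit for the multimeter and nothing for the plug, screwdriver, cutters or strip, because the arm blocked the view.
- One wrist-camera reading, taken while the arm was still settling, had every height about 2 mm low. I did not use it.

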